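Unload a spun sample from the angle rotor and hold it upright

ROBOT

A 6-joint arm with a two-finger parallel gripper is mounted at the origin on a cart in front of the work surface, level with it; the furniture and walls round the work are solid. World frame = base frame: x ahead of the robot, y to its left, z up, the work surface at z = 0. Lengths are in m, angles in rad, forces in N, time in s.
With the tool pointing down it reaches from about 0.375 to 0.975 m from the base axis. Payload 3.8 kg.
Tool frame: the origin (TCP) lies between the finger pads; the fingertips stand 17 mm ahead of it and the grasp point (between the pads) lies 2 mm behind it; z points along the fingers, y is the line along which they close (so a half turn about z gives the same grasp; the last joint's range is limited). The gripper opens to 85 mm and grips with 20 to 120 N. Pads are 22 mm wide; open, the fingers measure 114 mm over their backs; the gripper's body (76 mm by 85 mm) begins 54 mm behind the grasp point. The pads swing forward as they close: fully open they stand 13 mm farther back than shut.
Start: joints at [1.266, 0.264, 1.604, -0, 1.274, -0.037], TCP at [0.179, 0.651, 0.227] pointing down, gripper open.
Joint ranges: [-2.63, 2.63], [-0.94, 2.18], [0.31, 2.57], [-1.31, 4.45], [0, 2.66], [-2.55, 2.55]. Speed limits (rad/s): [2.57, 2.57, 3.14, 3.14, 3.14, 3.14].

INTERFACE

Orientations are given as a rotation vector (axis times angle).
In Python, from workcell import bot gives the robot as it stands.
- The arm moves only by the tool play_rows, never from a script. Its argument "steps" is one flat list of numbers, 4 for each row, row after row: the shift along the tool's x, y, z in m, then the turn about the tool's z in rad. A call has 1 to 10 rows; each row is the pose to reach, as a shift and turn from the pose commanded when the call began, along the tool's axes at that moment; what a row does not reach only later rows make up. A row lasts 1/8 s, in which the tool goes at most 62.5 mm and 10.7 degrees, less where a joint would pass 70% of its speed; a pose out of reach is approached as far as the arm can. A call with a gripper value outside its range is refused whole. "jaw" is the closure in counts, from 0 (fully open) to 255 (shut), set as the call begins (left out, the last holds). The fingers move at their own pace and stop on an object; "grip_force" is the grip in N (left out, the last holds). Time passes only in rows, so rows that repeat a pose let the fingers close. It gives the time, the measured TCP pose, the force, the opening and the grip force at its end, in the units of the state.
- bot.read_state(): the state, without advancing time (a new reading comes with each control period).
- bot.read_camera(name): name is "side" or "top"; returns a dict with "pixels" (420x560x3 uint8, blue, green, red), "mtx" (3x3 intrinsics, pixels), "R" (3x3) and "t" (3): a world point X has camera coordinates R X + t. Camera axes: x right, y down, z forward; pixel columns grow to the right and rows downward; lengths in m; the calibration is good to about 2 mm. A picture is of the moment at which its call begins. There is no depth.
- bot.finish_job(): hands the job in; it is judged then, once.
The state is a dict: "time": time; "q": joint angles; "joint_vel": joint speeds; "joint_torque": joint torques, N m; "tool_pos": TCP position; "tcp_rot": TCP orientation; "wrist_force": force on the tool from outside, world axes, zero at the start; "torque": the same for the moment, N m; "width": opening from 0.0 (shut) to 1.0 (fully open); "grip_force": force on a finger pad.
Only numpy, scipy, OpenCV 4.12 (cv2) and the standard library are available. Lean on these libraries where they do the work, as an engineer would, in place of code of your own. Each camera call takes 0.05 s, during which the arm holds its last target. There are 200 camera calls.

TASK

The centrifuge has stopped and its chamber lid stands open. Lift the domed rotor lid off by its knob and set it down, knob up, wholly on the square rubber mat; then draw the long capped sample tube out of its slanted bore, turn it upright without ever tipping it noticeably further over than it leaned in the rotor (its separated layers must not mix), and finish while still holding it upright and still in the gripper, with its lower end at least 10 cm above the rim of the centrifuge. The short balance tube stays in the rotor, and the reagent bottle, the vial and the label roll on the bench stay where they are.

Things in the scene. Friction and masses are not known exactly. Their poses are not given: they have to be found in the camera images.
- centrifuge_rim (a point): Centre of the chamber mouth of a white bench centrifuge, at its rim, 115 mm above the bench. Fixed housing 270 mm (its x) by 250 mm (its y), round chamber 222 mm across in its middle; the front panel looks along -x. Its chamber lid, 244 mm wide, stands open along the back (+x) edge, leaning back 14 degrees from vertical, top 0.33 m above the bench.
- rotor_deck (a point): Point on the spin axis at the rotor's flat deck, 101 mm above the bench and 14 mm below the chamber rim; z is the spin axis, up. Six bores, 60 degrees apart, lean 35 degrees, mouths towards the axis, crossing the deck 53 mm from it; their black sleeves, 21 mm across, stand up to 15 mm above the deck on the outer side. A spindle 14 mm across stands 20 mm above the deck.
- rotor (a joint): Turn of the rotor about its spindle (rad, counter-clockwise from above), 0 at the start. It turns freely but with a little drag (0.06 N m).
- lid_knob (a point): Centre of the black knob on the rotor lid: an upright cylinder 30 mm across and 22 mm high, its top 11 mm above this point, its underside 7 mm above the lid's flat top. z points up out of the knob.
- lid_base (a point): Centre of the rotor lid's lower rim, 65.5 mm below the knob's centre. A grey dome 142 mm across, 47.5 mm high without the knob, open below, about 0.16 kg. It rests loosely by its rim on the rotor deck over the tubes' caps, a socket 18 mm wide round the spindle. It comes off straight up; raise it 60 mm before moving it sideways.
- mat_center (a point): Centre of the top of a flat black rubber mat, 200 x 200 mm and 4 mm thick, that lies fixed on the bench with its sides along this frame's x and y.
- sample_center (a point): Middle of the sample tube, half-way along it; z runs along the tube to its cap. It is 99 mm long, glass 12.6 mm across, the ribbed cap 16 mm across and the topmost 20 mm; about 18 g. It lies in the bore on the rotor's near half (-x of the rotor_deck frame), leaning 35 degrees, cap towards the spin axis, 52 mm inside the bore and 47 mm standing out.
- sample_bottom (a point): Lower end of the sample tube, on its axis, 49.5 mm below its middle; same axes. The bore is 16 mm wide; the tube comes out of it along its own axis after about 65 mm. At the start the middle of the cap is about 30 mm above the deck and 32 mm from the spin axis.
- balance_center (a point): Middle of the balance tube, a shorter tube with a flat white cap, 76 mm long, that lies in the bore opposite to the sample tube with 24 mm standing out. It stays there.
- bottle_center (a point): Middle of the white reagent bottle on the bench, 35 x 58 x 78 mm; to be left where it stands.
- vial_center (a point): Middle of the small calibrator vial on the bench, 22 mm across and 45 mm high; to be left where it stands.
- roll_center (a point): Middle of the roll of labels lying on the bench, 58 mm across and 28 mm high; to be left where it lies.

How it is judged:
On the way, in this order (a step that is already met when the one before it is completed fails the run):
1. the rotor lid lies flat on the mat, knob up, and has been let go (x of lid_base in the frame of mat_center between -0.031 and 0.031 m and y of lid_base in the frame of mat_center between -0.031 and 0.031 m and angle between lid_base's own z axis and vertical below 0.08 rad and z of lid_base in the frame of mat_center below 0.006 m and contact force between rotor_lid and the fingers below 0.2 N), for 0.2 s.
2. the sample tube is out of its bore, in the gripper (z of sample_bottom in the frame of rotor_deck above 0.015 m and contact force between sample_tube and the fingers above 0.5 N), for 0.1 s.
At the end, for the whole second after the job is handed in: Gripper still holds the sample tube, at rest, cap up, within 8 deg of upright, lower end over 90 mm above the centrifuge rim, carried by nothing else; rotor lid flat, knob up, let go, its centre within 31 mm of the mat's along both sides; balance tube still in its bore; bystanders within 4 cm (all of step 1 and angle between sample_center's own z axis and vertical below 0.14 rad and z of sample_bottom in the frame of centrifuge_rim above 0.09 m and contact force between sample_tube and the fingers above 0.5 N and linear speed of sample_tube below 0.03 m/s and linear speed of rotor_lid below 0.02 m/s and contact force between sample_tube and centrifuge below 0.05 N and z of balance_center in the frame of rotor_deck below 0.02 m); the arm keeps its last pose, push and grip.
It fails at once if the sample tube is tipped more than 52 degrees from upright (angle between sample_center's own z axis and vertical above 0.91 rad).
It fails at once if the balance tube is drawn out of its bore (z of balance_center in the frame of rotor_deck above 0.025 m).
It fails at once if the bottle, the vial or the label roll is pushed more than 4 cm (distance of any of bottle_center, vial_center, roll_center from where it was at the start of the episode above 0.04 m).
It also fails if it takes over 54 s, if anything falls off the work surface, if the arm or the gripper's body presses on something with over 40 N, if the wrist force passes 120 N, or if a joint passes its speed limit or range.

## Working session

There is one attempt and no reset: what is moved stays moved. The work goes in short steps, Python scripts to look and compute and a tool call to move; the robot and the scene stay as the last step left them, time stands still between calls to the robot, and variables do not carry over. Pictures are saved under pics/ and viewed, at most 10 in all, crops included, and the job is handed in when it is done.

Besides the shell and the picture viewer there is one more tool, called after "Call:" as a command line: name --argument value ..., lists and objects as JSON in quotes. play_rows: Moves the arm, as the interface text tells. Its arguments: {"type":"object","properties":{"steps":{"type":"array"},"jaw":{"type":"number"},"grip_force":{"type":"number"}},"required":["steps"]}

```bash
mkdir -p pics; python3 - <<'E'
from workcell import bot
import cv2,numpy as np
np.set_printoptions(precision=4,suppress=True)
for n in("side","top"):
    c=bot.read_camera(n);cv2.imwrite(f"pics/{n}0.png",c["pixels"])
    np.savez(n+"0.npz",**c)
    print(n,c["mtx"],c["R"],c["t"],-c["R"].T@c["t"])
s=bot.read_state();print(s)
E
```

```text
side [[419.862    0.     276.3973]
 [  0.     419.862  213.932 ]
 [  0.       0.       1.    ]] [[-0.9992  0.038   0.0116]
 [ 0.0167  0.6651 -0.7465]
 [-0.0361 -0.7458 -0.6652]] [0.5076 0.0139 1.2694] [0.5528 0.9181 0.849 ]
top [[540.3145   0.     277.5679]
 [  0.     540.3145 209.8801]
 [  0.       0.       1.    ]] [[-0.0061 -1.      0.0007]
 [-0.9909  0.006  -0.1342]
 [ 0.1342 -0.0015 -0.9909]] [0.1203 0.519  1.5355] [0.3089 0.1196 1.5912]
{'time': 0.1, 'q': array([ 1.2661,  0.2647,  1.6052,  0.    ,  1.2737, -0.0369]), 'joint_vel': array([-0.0007, -0.0018, -0.004 ,  0.0012,  0.0003,  0.0013]), 'joint_torque': array([ -0.0003, -51.6712, -36.8586,  -0.0001,   0.0063,   0.    ]), 'tool_pos': array([0.1784, 0.6503, 0.2261]), 'tcp_rot': array([-0.4194, -3.1131,  0.0031]), 'wrist_force': array([-0.8023,  0.2504, -0.2143]), 'torque': array([-0.0055,  0.0377,  0.0085]), 'grip_force': 0.0, 'width': 1.002334011165328}
```

View pics/top0.png

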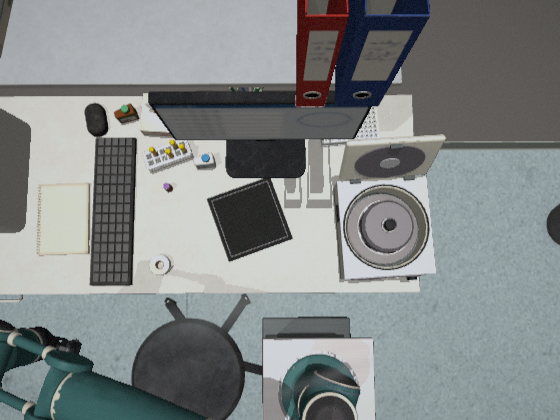

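View pics/side0.png

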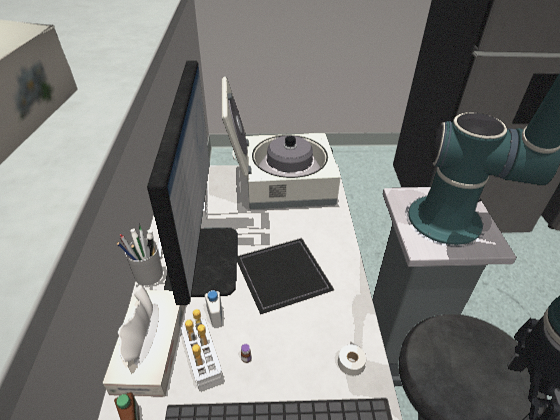

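The top view shows the mat around (250,218), the centrifuge mouth around (387,225) with the knob at (390,225), and the arm at lower left. In the side view the knob is at (290,141) and the mat around (285,275).

```bash
cat > h.py <<'E'
import numpy as np,cv2
np.set_printoptions(precision=4,suppress=True)
def ray(c,uv):
    d=c["R"].T@np.linalg.inv(c["mtx"])@np.array([uv[0],uv[1],1.]); return -c["R"].T@c["t"],d/np.linalg.norm(d)
def plane(c,uv,z):
    o,d=ray(c,uv); return o+d*(z-o[2])/d[2]
def tri(c1,u1,c2,u2):
    A=[];b=[]
    for c,u in((c1,u1),(c2,u2)):
        o,d=ray(c,u);P=np.eye(3)-np.outer(d,d);A.append(P);b.append(P@o)
    x=np.linalg.lstsq(np.vstack(A),np.hstack(b),rcond=None)[0]
    return x,[np.linalg.norm(P@x-q) for P,q in zip(A,b)]
def proj(c,X): p=c["mtx"]@(c["R"]@np.asarray(X)+c["t"]); return p[:2]/p[2]
def blob(c,x0,y0,x1,y1,lo,hi,minA=10):
    m=np.zeros(c["pixels"].shape[:2],np.uint8)
    m[y0:y1,x0:x1]=cv2.inRange(c["pixels"][y0:y1,x0:x1],lo,hi)
    k,_=cv2.findContours(m,cv2.RETR_EXTERNAL,cv2.CHAIN_APPROX_NONE)
    return sorted([q for q in k if cv2.contourArea(q)>=minA],key=cv2.contourArea)[::-1]
E
python3 - <<'E'
from h import *
T=dict(np.load("top0.npz"));S=dict(np.load("side0.npz"))
def mom(k): m=cv2.moments(k);return np.array([m["m10"]/m["m00"],m["m01"]/m["m00"]])
for n,c,b,z in(("top",T,(200,172,300,265),.004),("side",S,(236,235,335,315),.004)):
    k=cv2.convexHull(blob(c,*b,(0,0,0),(75,75,75))[0])
    q=cv2.approxPolyDP(k,6,True)[:,0];r=np.array([plane(c,p,z) for p in q]);print(n,q.tolist(),r[:,:2],r.mean(0))
    rr=cv2.minAreaRect(np.array([plane(c,p,z)[:2] for p in k[:,0]],np.float32));print("minrect",rr)
ks=[]
for n,c,b in(("top",T,(370,205,410,245)),("side",S,(275,128,305,160))):
    L=blob(c,*b,(0,0,0),(55,55,55))
    for k in L[:3]: print(n,"knob",cv2.contourArea(k),mom(k),cv2.boundingRect(k))
    ks.append(mom(L[0]))
print("knob tri",tri(T,ks[0],S,ks[1]),plane(T,ks[0],.1755))
# white housing
for k in blob(T,330,170,440,285,(165,165,165),(255,255,255),200)[:3]:
    print(cv2.contourArea(k),cv2.minAreaRect(k),cv2.approxPolyDP(k,4,True)[:,0].tolist())
a=cv2.resize(T["pixels"][125:290,325:450],None,fx=3.6,fy=3.6,interpolation=3)
b=cv2.resize(S["pixels"][70:215,215:350],None,fx=594/145,fy=594/145,interpolation=3)
a=a[:594];w=min(800-a.shape[1],b.shape[1]);o=np.hstack([a[:590],b[:590,:w]])[:, :800];cv2.imwrite("pics/z0.png",o)
E
```

```text
top [[299, 172], [291, 238], [229, 260], [208, 201], [227, 172]] [[0.6379 0.0523]
 [0.4402 0.0781]
 [0.3767 0.2602]
 [0.5518 0.3236]
 [0.6392 0.2677]] [0.5292 0.1964 0.004 ]
minrect ((0.5075313448905945, 0.1885070651769638), (0.270926296710968, 0.26245734095573425), 89.65653991699219)
side [[301, 239], [333, 289], [260, 313], [236, 262], [236, 235]] [[0.4412 0.0794]
 [0.3749 0.2591]
 [0.5597 0.3256]
 [0.6224 0.1614]
 [0.6259 0.0584]] [0.5248 0.1768 0.004 ]
minrect ((0.5146828293800354, 0.16505704820156097), (0.20010238885879517, 0.27623099088668823), 19.900707244873047)
top knob 85.0 [389.5353 224.5863] (384, 220, 12, 11)
side knob 74.0 [289.9054 140.9617] (285, 136, 11, 11)
knob tri (array([ 0.4614, -0.1795,  0.166 ]), [np.float64(0.0005923840349413771), np.float64(0.0005923840349416347)]) [ 0.4598 -0.1774  0.1755]
8535.0 ((386.1146545410156, 226.99118041992188), (99.24527740478516, 91.4989242553711), 85.60128784179688) [[425, 176], [360, 184], [337, 181], [345, 279], [435, 273]]
652.0 ((374.0, 239.5), (88.0, 89.0), 0.0) [[332, 195], [330, 284], [418, 284], [418, 277], [408, 282], [338, 281]]
```

View pics/z0.png

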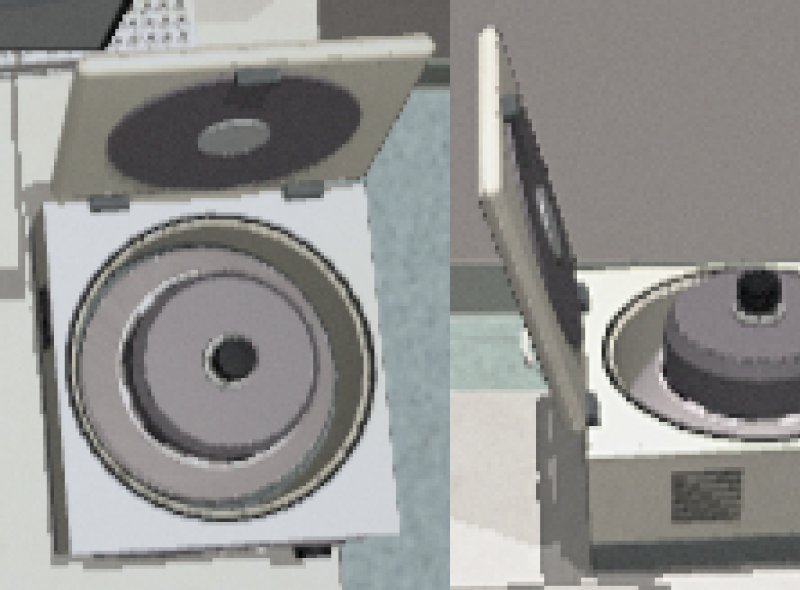

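Knob is at (0.461, -0.180, 0.166), mat centre (0.499, 0.202), and rotor yaw about +0.075. I'll move there via a waypoint.

Call:
play_rows --steps '[-0.05, -0.03, -0.03, 0, -0.1, -0.065, -0.04, 0, -0.15, -0.1, -0.043, 0, -0.2, -0.135, -0.043, 0, -0.25, -0.17, -0.043, 0, -0.3, -0.205, -0.043, 0, -0.33, -0.25, -0.043, 0, -0.345, -0.3, -0.043, 0, -0.36, -0.35, -0.043, 0, -0.375, -0.4, -0.043, 0]' --jaw 80

```text
time: 1.35
tool_pos: [0.434, 0.1642, 0.2698]
tcp_rot: [-0.419, -3.113, 0.001]
wrist_force: [0.6, -0.2, 0.1]
width: 0.69
grip_force: 0.0
```

```bash
cat > d.py <<'E'
import sys
from h import *
from workcell import bot
from scipy.spatial.transform import Rotation as Ro
s=bot.read_state();R=Ro.from_rotvec(s["tcp_rot"]).as_matrix()
print("t",s["time"],"pos",s["tool_pos"],"yaw_y",np.arctan2(R[1,1],R[0,1]),"z",R[:,2],"F",s["wrist_force"],"w",s["width"],"g",s["grip_force"],"q",s["q"])
a=list(map(float,sys.argv[1:]))
for i in range(0,len(a),3): print("shift",R.T@(np.array(a[i:i+3])-s["tool_pos"]))
E
python3 d.py 0.461 -0.180 0.24
```

```text
t 1.35 pos [0.434  0.1642 0.2698] yaw_y 1.3031916738510896 z [-0.0004 -0.0003 -1.    ] F [ 0.5698 -0.1777  0.0727] w 0.6895807518656855 g 0.0 q [ 0.3082 -0.1695  1.9785 -0.0002  1.3331 -0.995 ]
shift [-0.1171 -0.3248  0.0299]
```

Call:
play_rows --steps '[-0.015, -0.045, 0, -0.1, -0.035, -0.1, 0, -0.2, -0.055, -0.155, 0, -0.3, -0.075, -0.21, 0, -0.343, -0.095, -0.265, 0.01, -0.343, -0.117, -0.325, 0.03, -0.343, -0.117, -0.325, 0.03, -0.343, -0.117, -0.325, 0.03, -0.343]'

```text
time: 2.35
tool_pos: [0.4607, -0.1783, 0.2397]
tcp_rot: [0.116, -3.138, -0.002]
wrist_force: [0.6, 0.6, 0.3]
width: 0.687
grip_force: 0.0
```

```bash
python3 - <<'E'
from h import *
from workcell import bot
T=bot.read_camera("top");S=bot.read_camera("side")
a=cv2.resize(T["pixels"][165:285,330:440],None,fx=3.6,fy=3.6,interpolation=3)
b=cv2.resize(S["pixels"][60:168,240:340],None,fx=4,fy=4,interpolation=3)
cv2.imwrite("pics/z1.png",np.hstack([a,b]) if a.shape[0]==b.shape[0] else np.hstack([a[:432],b[:432]]))
E
python3 d.py 0.461 -0.180 0.17
```

```text
t 2.45 pos [ 0.4613 -0.1773  0.2405] yaw_y 1.6470145501248439 z [ 0.0002  0.0005 -1.    ] F [-0.06    0.4438  0.0031] w 0.6877224878381449 g 0.0 q [-0.4177 -0.0912  1.9635  0.0005  1.2693 -2.0649]
shift [ 0.0005 -0.0027  0.0705]
```

View pics/z1.png

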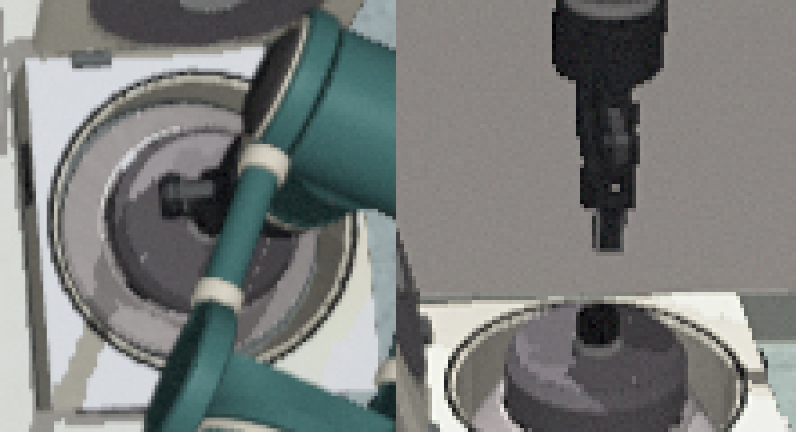

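The arm covers the top view. In the side crop the near finger (607,245) stands over the knob (598,325), so I can go down and grip.

Call:
play_rows --steps '[0, -0.0025, 0.03, 0, 0, -0.0025, 0.055, 0, 0, -0.0025, 0.068, 0, 0, -0.0025, 0.068, 0, 0, -0.0025, 0.068, 0]'

```text
time: 3.08
tool_pos: [0.4623, -0.1808, 0.1735]
tcp_rot: [-0.119, 3.137, -0.001]
wrist_force: [0.7, -0.1, -0.1]
width: 0.684
grip_force: 0.0
```

Call:
play_rows --steps '[0, 0, 0, 0, 0, 0, 0, 0, 0, 0, 0, 0, 0, 0, 0, 0, 0, 0, 0, 0]' --jaw 255 --grip_force 40

```text
time: 3.7
tool_pos: [0.4623, -0.1812, 0.1735]
tcp_rot: [-0.118, 3.137, -0.001]
wrist_force: [0.4, 0.6, 4.7]
width: 0.0
grip_force: 2.9
```

Call:
play_rows --steps '[0, 0, -0.005, 0, 0, 0, -0.015, 0, 0, 0, -0.03, 0, 0, 0, -0.05, 0, 0, 0, -0.075, 0, 0, 0, -0.1, 0, 0, 0, -0.1, 0]'

```text
time: 4.58
tool_pos: [0.4631, -0.1817, 0.2756]
tcp_rot: [-0.118, 3.134, -0.004]
wrist_force: [0.4, -0.9, 0.4]
width: -0.003
grip_force: 0.0
```

```bash
python3 d.py 0.499 0.202 0.20 0.499 0.202 0.0765; python3 - <<'E'
from h import *
from workcell import bot
T=bot.read_camera("top");S=bot.read_camera("side")
b=cv2.resize(S["pixels"][40:190,210:360],None,fx=3.6,fy=3.6,interpolation=3)
cv2.imwrite("pics/z2.png",b)
E
```

```text
t 4.575 pos [ 0.4631 -0.1817  0.2756] yaw_y 1.6460033244975147 z [ 0.0055 -0.0025 -1.    ] F [ 0.4219 -0.9188  0.3635] w -0.0026311840977346324 g 0.0 q [-0.4239 -0.1087  1.915  -0.      1.3292 -2.0699]
shift [-0.0643  0.3801  0.0748]
shift [-0.0636  0.3805  0.1983]
```

View pics/z2.png

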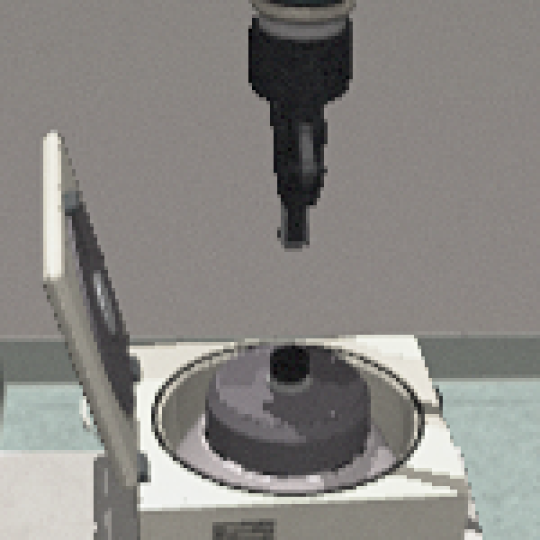

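The jaws shut completely and missed the knob; the lid is still seated. I'll compare the projected fingertip with the picture.

```bash
python3 - <<'E'
from h import *
from workcell import bot
T=bot.read_camera("top");S=bot.read_camera("side")
cv2.imwrite("side1.png",S["pixels"])
p=bot.read_state()["tool_pos"]
for dz in(.017,0,-.05): print(dz,"proj side",proj(S,p-[0,0,dz]),"top",proj(T,p-[0,0,dz]))
for k in blob(S,275,70,312,118,(0,0,0),(70,70,70))[:2]:
    r=k[:,0];print("finger low",r[r[:,1]>=r[:,1].max()-1].tolist(),cv2.boundingRect(k))
for k in blob(S,275,128,305,160,(0,0,0),(55,55,55))[:1]:
    m=cv2.moments(k);u=np.array([m["m10"],m["m01"]])/m["m00"];print("knob side",u,cv2.boundingRect(k))
for z in(.15,.166,.18): print(z,plane(S,u,z),"old top",plane(dict(np.load("top0.npz")),(389.535,224.586),z))
print("proj knob centre",proj(S,[.461,-.18,.166]))
E
```

```text
0.017 proj side [291.3318 114.6504] top [397.2989 220.8483]
0 proj side [291.5401 109.3062] top [398.8215 220.0596]
-0.05 proj side [292.1759  92.991 ] top [403.5322 217.6194]
finger low [[290, 108], [290, 109], [291, 108], [292, 108], [293, 108]] (285, 70, 16, 40)
knob side [290.1391 140.8303] (285, 136, 13, 11)
0.15 [ 0.4591 -0.2062  0.15  ] old top [ 0.4625 -0.1827  0.15  ]
0.166 [ 0.4612 -0.1804  0.166 ] old top [ 0.4608 -0.1794  0.166 ]
0.18 [ 0.4631 -0.1579  0.18  ] old top [ 0.4593 -0.1764  0.18  ]
proj knob centre [290.2225 140.9061]
```

The fingertip shows about 17 mm higher than the stated tip, and the 4.7 N on closing fits fingers shutting just on top of the knob. I'll go down deeper, feeling for contact.

Call:
play_rows --steps '[0.002, -0.001, 0.0, 0, 0.002, -0.001, 0.04, 0, 0.002, -0.001, 0.08, 0, 0.002, -0.001, 0.105, 0, 0.002, -0.001, 0.105, 0]' --jaw 100

```text
time: 5.4
tool_pos: [0.457, -0.181, 0.1641]
tcp_rot: [0.118, -3.133, -0.005]
wrist_force: [-0.0, 0.8, 1.0]
width: 0.605
grip_force: 0.0
```

Call:
play_rows --steps '[0, 0, 0.003, 0, 0, 0, 0.006, 0, 0, 0, 0.006, 0]'

```text
time: 5.78
tool_pos: [0.46, -0.1823, 0.162]
tcp_rot: [-0.118, 3.138, -0.001]
wrist_force: [0.2, -0.5, 0.2]
width: 0.604
grip_force: 0.0
```

Call:
play_rows --steps '[0, 0, 0.003, 0, 0, 0, 0.005, 0, 0, 0, 0.005, 0]'

```text
time: 6.15
tool_pos: [0.4593, -0.182, 0.1561]
tcp_rot: [0.118, -3.139, -0.0]
wrist_force: [0.6, -0.4, 0.2]
width: 0.608
grip_force: 0.0
```

```bash
python3 d.py; python3 - <<'E'
from h import *
from workcell import bot
S=bot.read_camera("side")
cv2.imwrite("pics/z3.png",cv2.resize(S["pixels"][80:180,230:340],None,fx=5,fy=5,interpolation=3))
E
```

```text
t 6.15 pos [ 0.4593 -0.182   0.1561] yaw_y 1.6460030612538716 z [-0.0004  0.0002 -1.    ] F [ 0.5747 -0.4058  0.1804] w 0.6083160308811187 g 0.0 q [-0.4276 -0.0224  2.0598 -0.      1.1047 -2.0736]
```

View pics/z3.png

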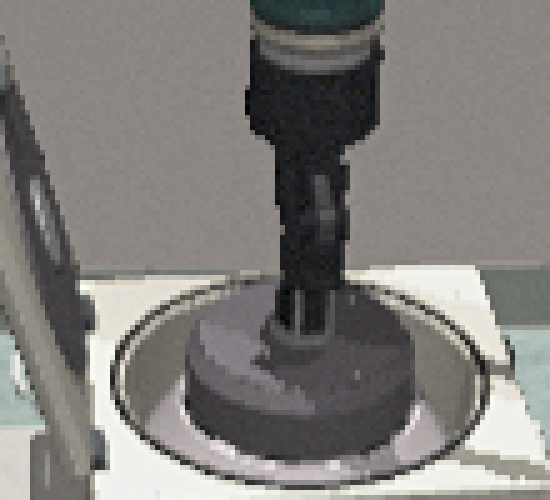

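The open fingers now straddle the knob, with the near tip at about (310,330) in the crop, and nothing is touched yet. I'll close.

Call:
play_rows --steps '[0, 0, 0.002, 0, 0, 0, 0.002, 0]'

```text
time: 6.45
tool_pos: [0.4594, -0.182, 0.1541]
tcp_rot: [0.118, -3.139, -0.0]
wrist_force: [0.8, -0.3, -0.0]
width: 0.61
grip_force: 0.0
```

Call:
play_rows --steps '[0, 0, 0, 0, 0, 0, 0, 0, 0, 0, 0, 0, 0, 0, 0, 0]' --jaw 255 --grip_force 40

```text
time: 6.95
tool_pos: [0.4597, -0.1822, 0.1546]
tcp_rot: [-0.118, 3.139, -0.0]
wrist_force: [0.7, 0.1, 2.0]
width: 0.332
grip_force: 39.7
```

Call:
play_rows --steps '[0, 0, -0.005, 0, 0, 0, -0.015, 0, 0, 0, -0.03, 0, 0, 0, -0.05, 0, 0, 0, -0.075, 0, 0, 0, -0.1, 0, 0, 0, -0.1, 0, 0, 0, -0.1, 0]'

```text
time: 7.95
tool_pos: [0.4592, -0.1819, 0.2538]
tcp_rot: [0.118, -3.139, -0.0]
wrist_force: [0.5, -0.1, -2.2]
width: 0.335
grip_force: 39.6
```

```bash
python3 d.py 0.499 0.202 0.25 0.499 0.202 0.059; python3 - <<'E'
from h import *
from workcell import bot
S=bot.read_camera("side");T=bot.read_camera("top")
cv2.imwrite("pics/z4.png",np.hstack([cv2.resize(S["pixels"][40:190,220:350],None,fx=3.2,fy=3.2),cv2.resize(T["pixels"][150:300,330:440],None,fx=3.2,fy=3.2)]))
E
```

```text
t 7.95 pos [ 0.4592 -0.1819  0.2538] yaw_y 1.645995133865546 z [-0.0005  0.0002 -1.    ] F [ 0.4513 -0.0752 -2.2062] w 0.3347184473395818 g 39.57336366176605 q [-0.4276 -0.0997  1.9466 -0.      1.2951 -2.0736]
shift [-0.0686  0.3798  0.0039]
shift [-0.0687  0.3798  0.1949]
```

View pics/z4.png

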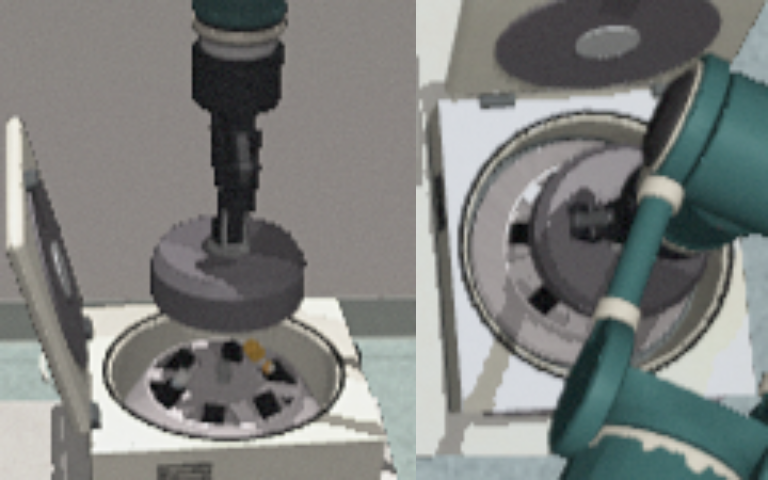

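The lid is held level at 10 cm and the orange sample cap shows in the rotor at (254,350) in the crop. Now carry it to the mat.

Call:
play_rows --steps '[-0.003, 0.015, 0, 0, -0.01, 0.055, 0, 0, -0.018, 0.105, 0, 0, -0.027, 0.155, 0, 0, -0.036, 0.205, 0, 0, -0.045, 0.255, 0, 0, -0.054, 0.305, 0, 0, -0.062, 0.345, 0.02, 0, -0.067, 0.37, 0.05, 0, -0.0687, 0.38, 0.08, 0]'

```text
time: 9.3
tool_pos: [0.4986, 0.2046, 0.1729]
tcp_rot: [0.122, -3.139, -0.001]
wrist_force: [0.1, -1.1, -1.5]
width: 0.335
grip_force: 39.8
```

Call:
play_rows --steps '[0, 0, 0.03, 0, 0, 0, 0.06, 0, 0, 0, 0.085, 0, 0, 0, 0.098, 0, 0, 0, 0.105, 0, 0, 0, 0.109, 0, 0, 0, 0.109, 0]'

```text
time: 10.18
tool_pos: [0.4999, 0.2022, 0.0658]
tcp_rot: [-0.118, 3.139, 0.0]
wrist_force: [0.5, -1.3, -1.6]
width: 0.334
grip_force: 39.8
```

```bash
python3 d.py 0.499 0.202 0.0575
```

```text
t 10.175 pos [0.4999 0.2022 0.0658] yaw_y 1.645939954738611 z [ 0.0008  0.0003 -1.    ] F [ 0.4767 -1.2581 -1.5977] w 0.3339453871035888 g 39.809855818748474 q [ 0.3382  0.1668  2.0439  0.      0.9301 -1.3077]
shift [ 0.0009 -0.0001  0.0083]
```

Call:
play_rows --steps '[0, 0, 0.003, 0, 0, 0, 0.006, 0, 0, 0, 0.0075, 0, 0, 0, 0.0075, 0]'

```text
time: 10.68
tool_pos: [0.4994, 0.202, 0.0577]
tcp_rot: [0.118, -3.139, 0.0]
wrist_force: [0.6, 0.1, -2.3]
width: 0.336
grip_force: 40.0
```

Call:
play_rows --steps '[0, 0, 0.0, 0, 0, 0, 0.001, 0, 0, 0, 0.002, 0, 0, 0, 0.002, 0]'

```text
time: 11.18
tool_pos: [0.4996, 0.2021, 0.0576]
tcp_rot: [0.118, -3.139, 0.0]
wrist_force: [-5.5, -0.9, 11.3]
width: 0.336
grip_force: 41.1
```

Contact on the mat. Release and rise.

Call:
play_rows --steps '[0, 0, -0.001, 0, 0, 0, -0.001, 0, 0, 0, -0.001, 0, 0, 0, -0.001, 0]' --jaw 90

```text
time: 11.68
tool_pos: [0.4994, 0.202, 0.0566]
tcp_rot: [0.118, -3.139, 0.0]
wrist_force: [-0.8, -0.2, 0.1]
width: 0.644
grip_force: 0.0
```

Call:
play_rows --steps '[0, 0, -0.02, 0, 0, 0, -0.05, 0, 0, 0, -0.1, 0, 0, 0, -0.15, 0, 0, 0.05, -0.19, 0, 0, 0.1, -0.19, 0, 0, 0.12, -0.19, 0, 0, 0.12, -0.19, 0]'

```text
time: 12.68
tool_pos: [0.4898, 0.3223, 0.2458]
tcp_rot: [0.122, -3.138, 0.002]
wrist_force: [-0.2, -0.1, 0.1]
width: 0.647
grip_force: 0.0
```

```bash
python3 - <<'E'
from h import *
from workcell import bot
S=bot.read_camera("side");T=bot.read_camera("top")
np.savez("side2.npz",**S);np.savez("top2.npz",**T)
a=cv2.resize(T["pixels"][160:290,200:440],None,fx=3.3,fy=3.3)[:,:792]
b=np.hstack([cv2.resize(S["pixels"][130:190,240:335],None,fx=4,fy=4),cv2.resize(S["pixels"][220:320,230:340],None,fx=1.65,fy=2.4)[:240]])
o=np.zeros((430+170,800,3),np.uint8);o[:429,:a.shape[1]]=a
b=cv2.resize(b,None,fx=.7,fy=.7);o[430:430+b.shape[0],:b.shape[1]]=b[:170]
cv2.imwrite("pics/z5.png",o)
hsvT=cv2.cvtColor(T["pixels"],cv2.COLOR_BGR2HSV);hsvS=cv2.cvtColor(S["pixels"],cv2.COLOR_BGR2HSV)
def org(c,x0,y0,x1,y1):
    h=cv2.cvtColor(c["pixels"],cv2.COLOR_BGR2HSV);m=np.zeros(h.shape[:2],np.uint8);m[y0:y1,x0:x1]=cv2.inRange(h[y0:y1,x0:x1],(8,110,60),(32,255,255))
    k,_=cv2.findContours(m,0,cv2.CHAIN_APPROX_NONE);out=[]
    ys,xs=np.nonzero(m);print("orange n",len(xs),xs.min(),xs.max(),ys.min(),ys.max());return np.array([xs.mean(),ys.mean()])
ut=org(T,345,185,425,265);us=org(S,250,135,325,185)
print(ut,us,tri(T,ut,S,us))
# knob on mat
for n,c,b in(("T",T,(200,170,300,265)),):pass
E
python3 d.py
```

```text
orange n 51 388 393 233 243
t 12.775 pos [0.49   0.3206 0.2456] yaw_y 1.6461487865857654 z [-0.0016 -0.002  -1.    ] F [-1.1043 -0.5686  0.0717] w 0.6481098211440631 g 0.0 q [ 0.5373  0.0864  1.7769 -0.0009  1.2808 -1.1086]Traceback (most recent call last):
  File "<stdin>", line 15, in <module>
  File "<stdin>", line 14, in org
    return umr_minimum(a, axis, None, out, keepdims, initial, where)
ValueError: zero-size array to reduction operation minimum which has no identity
```

View pics/z5.png

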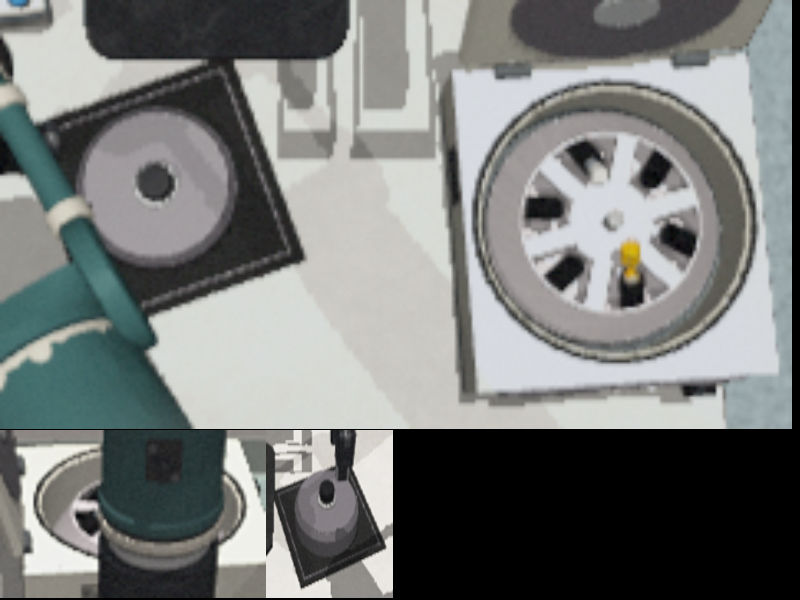

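The lid lies centred on the mat. The orange cap is at about (391,236) in the top image and the spindle at (386,227). Triangulating the cap with the earlier side view.

```bash
python3 - <<'E'
from h import *
T=dict(np.load("top2.npz"))
h=cv2.cvtColor(T["pixels"],cv2.COLOR_BGR2HSV);m=cv2.inRange(h[185:265,345:425],(8,110,60),(32,255,255))
ys,xs=np.nonzero(m);ut=np.array([xs.mean()+345,ys.mean()+185])
S=dict(np.load("side0.npz"));us=np.array([299.4,149.4])
print("cap",ut,tri(T,ut,S,us),plane(T,ut,.131))
print("cap top end",plane(T,(390.5,233),.135),"low",plane(T,(391.5,243),.12))
print("spindle",plane(T,(385.8,226.7),.121))
bores=np.array([[543,208],[585,155],[656,170],[681,240],[631,290],[565,274]])/3.3+[200,160]
P=np.array([plane(T,b,.108)[:2] for b in bores]);print(P,P.mean(0))
d=P-P.mean(0);print(np.degrees(np.arctan2(d[:,1],d[:,0])),np.linalg.norm(d,axis=1))
print("lid knob on mat",plane(T,(247,215.2),.08))
E
```

```text
cap [390.5686 237.9608] (array([ 0.4294, -0.1889,  0.1291]), [np.float64(0.001146830622159367), np.float64(0.0011468306221588788)]) [ 0.4281 -0.1883  0.131 ]
cap top end [ 0.4412 -0.1877  0.135 ] low [ 0.4152 -0.1927  0.12  ]
spindle [ 0.4599 -0.1784  0.121 ]
[[ 0.4717 -0.1227]
 [ 0.5163 -0.1592]
 [ 0.5032 -0.2184]
 [ 0.4442 -0.2371]
 [ 0.4027 -0.194 ]
 [ 0.4164 -0.1395]] [ 0.4591 -0.1785]
[  77.2269   18.6108  -42.1302 -104.2629 -164.6394  137.5982] [0.0572 0.0604 0.0595 0.0605 0.0585 0.0579]
lid knob on mat [0.499  0.2035 0.08  ]
```

Cap at (0.429, -0.189, 0.130), rotor axis at (0.460, -0.179), lean plane yaw about 0.288. Next I move above the cap, with the jaws closing across the lean plane.

Call:
play_rows --steps '[0.01, -0.04, 0, 0, 0.02, -0.09, 0, -0.04, 0.03, -0.145, 0, -0.08, 0.04, -0.2, 0, -0.12, 0.05, -0.255, 0, -0.16, 0.06, -0.31, 0, -0.2, 0.07, -0.365, 0, -0.213, 0.08, -0.42, 0.01, -0.213, 0.09, -0.47, 0.02, -0.213, 0.099, -0.504, 0.03, -0.213]' --jaw 136

```text
time: 14.02
tool_pos: [0.4276, -0.1914, 0.2161]
tcp_rot: [0.445, -3.109, 0.001]
wrist_force: [0.5, 0.0, -1.1]
width: 0.466
grip_force: 0.0
```

Call:
play_rows --steps '[0, 0, 0, 0, 0, 0, 0, 0, 0, 0, 0, 0]'

```text
time: 14.4
tool_pos: [0.4296, -0.1878, 0.217]
tcp_rot: [-0.452, 3.109, -0.0]
wrist_force: [0.8, -0.0, -0.4]
width: 0.468
grip_force: 0.0
```

```bash
python3 d.py 0.429 -0.1888 0.16 0.429 -0.1888 0.115; python3 - <<'E'
from h import *
from workcell import bot
S=bot.read_camera("side")
h=cv2.cvtColor(S["pixels"],cv2.COLOR_BGR2HSV);m=cv2.inRange(h[130:190,250:330],(8,110,60),(32,255,255))
ys,xs=np.nonzero(m);us=(xs.mean()+250,ys.mean()+130);print(len(xs),us,xs.min()+250,xs.max()+250,ys.min()+130,ys.max()+130)
T=dict(np.load("top2.npz"));print(tri(T,(390.57,237.96),S,us))
E
```

```text
t 14.4 pos [ 0.4296 -0.1878  0.217 ] yaw_y 1.8596343336525747 z [ 0.0004 -0.     -1.    ] F [ 0.8033 -0.0318 -0.4373] w 0.4675901405840156 g 0.0 q [-0.4653 -0.1272  2.0395  0.0002  1.229  -2.325 ]
shift [ 0.0009 -0.0008  0.057 ]
shift [ 0.0009 -0.0008  0.102 ]
36 (np.float64(299.6111111111111), np.float64(150.19444444444446)) 296 303 146 156
(array([ 0.4291, -0.1895,  0.126 ]), [np.float64(0.000580009282808397), np.float64(0.0005800092828074897)])
```

Call:
play_rows --steps '[0.001, -0.001, 0.04, 0, 0.001, -0.001, 0.07, 0, 0.001, -0.001, 0.085, 0, 0.001, -0.001, 0.09, 0, 0.001, -0.001, 0.09, 0]'

```text
time: 15.08
tool_pos: [0.4295, -0.1896, 0.1275]
tcp_rot: [-0.452, 3.108, -0.001]
wrist_force: [-0.1, -0.7, 0.7]
width: 0.466
grip_force: 0.0
```

Call:
play_rows --steps '[0, 0, 0.004, 0, 0, 0, 0.008, 0, 0, 0, 0.01, 0, 0, 0, 0.01, 0]'

```text
time: 15.58
tool_pos: [0.4288, -0.1895, 0.1166]
tcp_rot: [0.451, -3.109, -0.0]
wrist_force: [-0.3, -0.7, -0.2]
width: 0.465
grip_force: 0.0
```

```bash
python3 d.py 0.429 -0.1888 0.117; python3 - <<'E'
from h import *
from workcell import bot
S=bot.read_camera("side");T=bot.read_camera("top")
cv2.imwrite("pics/z6.png",np.hstack([cv2.resize(S["pixels"][110:190,240:340],None,fx=5,fy=5),cv2.resize(T["pixels"][200:280,360:420],None,fx=5,fy=5)]))
E
```

```text
t 15.575 pos [ 0.4288 -0.1895  0.1166] yaw_y 1.8589442569463723 z [-0.0003  0.0001 -1.    ] F [-0.3087 -0.7034 -0.1514] w 0.4653754018998825 g 0.0 q [-0.4694 -0.0291  2.146  -0.      1.025  -2.3283]
shift [-0.0004  0.0006 -0.0004]
```

View pics/z6.png

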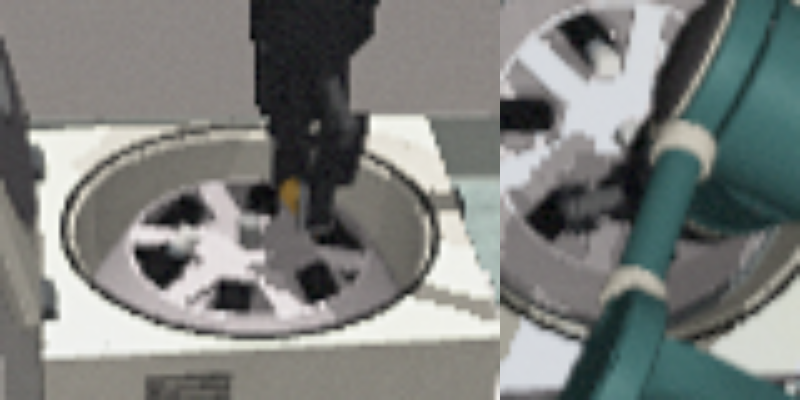

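The orange cap (290,190) sits between the near finger (320,200) and the far finger. Close softly.

Call:
play_rows --steps '[0, 0, 0, 0, 0, 0, 0, 0, 0, 0, 0, 0, 0, 0, 0, 0]' --jaw 255 --grip_force 25

```text
time: 16.18
tool_pos: [0.4292, -0.1898, 0.1171]
tcp_rot: [-0.451, 3.108, -0.001]
wrist_force: [0.1, -1.3, 1.3]
width: 0.169
grip_force: 24.6
```

Width matches the 16 mm cap. Draw along the bore by about 55 mm.

Call:
play_rows --steps '[-0.003, 0, -0.004, 0, -0.006, 0, -0.008, 0, -0.01, 0, -0.014, 0, -0.014, 0, -0.02, 0, -0.018, 0, -0.026, 0, -0.022, 0, -0.032, 0, -0.026, 0, -0.038, 0, -0.0285, 0, -0.042, 0, -0.03, 0, -0.045, 0, -0.03, 0, -0.045, 0]'

```text
time: 17.42
tool_pos: [0.4578, -0.1811, 0.162]
tcp_rot: [-0.451, 3.109, -0.0]
wrist_force: [-0.4, -0.5, -0.1]
width: 0.171
grip_force: 24.5
```

```bash
python3 d.py; python3 - <<'E'
from h import *
from workcell import bot
S=bot.read_camera("side")
cv2.imwrite("pics/z7.png",cv2.resize(S["pixels"][80:180,240:340],None,fx=6,fy=6))
E
```

```text
t 17.425 pos [ 0.4578 -0.1811  0.162 ] yaw_y 1.8590585172114722 z [ 0.0002 -0.0001 -1.    ] F [-0.3617 -0.4688 -0.1492] w 0.17099755414785833 g 24.522680640220642 q [-0.4272 -0.0322  2.0576 -0.      1.1159 -2.2862]
```

View pics/z7.png

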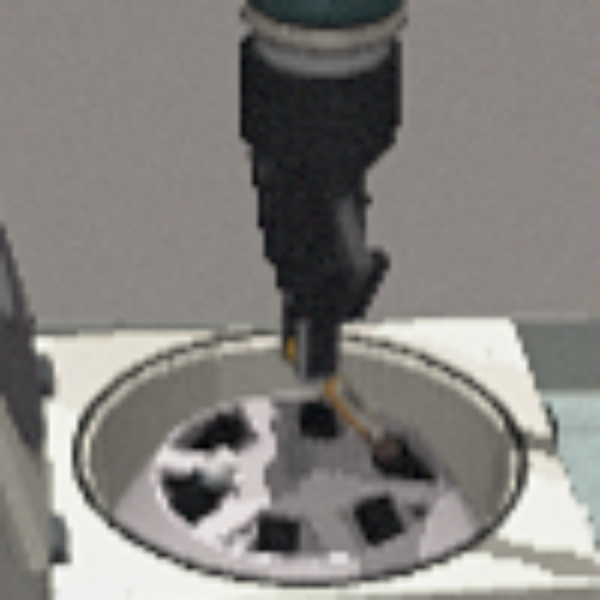

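The amber tube runs from the jaws at (330,385) into its bore at (395,450), still leaning. Now I swing it upright against the sleeve's outer lip, following the arc; first half.

Call:
play_rows --steps '[0.003, 0, -0.003, 0, 0.006, 0, -0.006, 0, 0.009, 0, -0.008, 0, 0.0115, 0, -0.009, 0, 0.0145, 0, -0.0105, 0, 0.0175, 0, -0.012, 0, 0.021, 0, -0.0135, 0, 0.0245, 0, -0.0147, 0, 0.0245, 0, -0.0147, 0]'

```text
time: 18.6
tool_pos: [0.4341, -0.1881, 0.1767]
tcp_rot: [-0.451, 3.109, -0.0]
wrist_force: [1.9, -0.0, -0.8]
width: 0.167
grip_force: 24.6
```

```bash
cat > tube.py <<'E'
from h import *
from workcell import bot
p=bot.read_state()["tool_pos"];print(p)
for n in("side","top"):
    c=bot.read_camera(n);h=cv2.cvtColor(c["pixels"],cv2.COLOR_BGR2HSV)
    a=proj(c,p).astype(int);x0,y0=max(a[0]-25,0),max(a[1]-20,0)
    m=cv2.inRange(h[y0:a[1]+50,x0:a[0]+30],(5,70,50),(32,255,255))
    ys,xs=np.nonzero(m);ys=ys+y0;xs=xs+x0
    print(n,"tcp px",a)
    for y in np.unique(ys): print(y,xs[ys==y].tolist(),end="; ")
    print()
E
python3 tube.py; python3 d.py
```

```text
[ 0.4341 -0.1881  0.1767]
side tcp px [298 136]
129 [296]; 130 [295, 296]; 131 [295, 296]; 132 [295, 296]; 133 [295, 296]; 134 [295, 296]; 135 [295, 296]; 136 [296]; 139 [299, 300]; 140 [298, 299, 300]; 141 [298, 299, 300]; 142 [298, 299, 300]; 143 [299, 300]; 144 [299, 300]; 145 [299, 300, 301]; 146 [300, 301]; 147 [300, 301, 302]; 148 [301, 302]; 149 [301, 302]; 150 [302]; 152 [304]; 155 [303]; 
top tcp px [394 234]

t 18.7 pos [ 0.4343 -0.1881  0.1766] yaw_y 1.8588443156482317 z [ 0.0003 -0.0002 -1.    ] F [ 1.5069 -0.1001 -0.5864] w 0.16776344428480958 g 24.549878239631653 q [-0.4614 -0.0846  2.0783 -0.      1.1476 -2.3202]
```

The force is only 2 N and the tube image has steepened to about 17°. Continue to upright.

Call:
play_rows --steps '[0.003, 0, -0.001, 0, 0.006, 0, -0.0018, 0, 0.009, 0, -0.0026, 0, 0.0125, 0, -0.0033, 0, 0.0155, 0, -0.0038, 0, 0.0185, 0, -0.0042, 0, 0.021, 0, -0.0045, 0, 0.0225, 0, -0.0045, 0, 0.0225, 0, -0.0045, 0]'

```text
time: 19.82
tool_pos: [0.4125, -0.1945, 0.181]
tcp_rot: [0.451, -3.109, 0.0]
wrist_force: [2.8, 0.1, 0.3]
width: 0.168
grip_force: 24.4
```

```bash
python3 tube.py; python3 d.py
```

```text
[ 0.4125 -0.1945  0.181 ]
side tcp px [305 133]
127 [302, 303]; 128 [302, 303]; 129 [301, 302, 303]; 130 [301, 302, 303]; 131 [301, 302, 303]; 132 [301, 302, 303]; 133 [301, 302, 303]; 134 [302, 303]; 137 [303, 304]; 138 [302, 303, 304]; 139 [302, 303, 304]; 140 [302, 303, 304]; 141 [302, 303, 304]; 142 [302, 303, 304]; 143 [302, 303, 304]; 144 [302, 303, 304]; 145 [302, 303, 304]; 146 [302, 303, 304]; 147 [303, 304]; 148 [303, 304]; 149 [303]; 153 [306]; 
top tcp px [397 242]

t 19.925 pos [ 0.4126 -0.1944  0.181 ] yaw_y 1.8590051064486128 z [-0.0001 -0.     -1.    ] F [1.7743 0.5373 1.2123] w 0.16952986211611668 g 24.342459440231323 q [-0.4949 -0.1237  2.1049 -0.0001  1.1604 -2.3539]
```

Nearly upright. Lift it straight clear, to the final height.

Call:
play_rows --steps '[0, 0, -0.005, 0, 0, 0, -0.015, 0, 0, 0, -0.03, 0, 0, 0, -0.05, 0, 0, 0, -0.07, 0, 0, 0, -0.09, 0, 0, 0, -0.11, 0, 0, 0, -0.13, 0, 0, 0, -0.14, 0, 0, 0, -0.14, 0]'

```text
time: 21.18
tool_pos: [0.413, -0.1946, 0.322]
tcp_rot: [-0.451, 3.108, -0.002]
wrist_force: [-0.1, -0.0, -0.2]
width: 0.166
grip_force: 24.4
```

```bash
python3 tube.py; python3 d.py; python3 - <<'E'
from h import *
from workcell import bot
c=bot.read_camera("side");p=bot.read_state()["tool_pos"]
for dz in(.01,0,-.02,-.04,-.06,-.08): print(dz,proj(c,p+[0,0,dz]))
a=proj(c,p).astype(int);g=cv2.cvtColor(c["pixels"],cv2.COLOR_BGR2HSV)
for y in range(a[1]-4,a[1]+36,2): print(y,[tuple(v) for v in c["pixels"][y,a[0]-6:a[0]+7].max(1).reshape(1,-1).tolist()])
E
```

```text
[ 0.413  -0.1946  0.322 ]
side tcp px [308  90]
82 [304, 305, 306]; 83 [304, 305, 306]; 84 [304, 305, 306]; 85 [303, 304, 305, 306]; 86 [303, 304, 305, 306]; 87 [303, 304, 305, 306]; 88 [304, 305, 306]; 89 [304, 305, 306]; 90 [305, 306]; 94 [306, 307]; 95 [305, 306, 307]; 96 [305, 306]; 97 [305, 306, 307]; 98 [305, 306, 307]; 99 [305, 306, 307]; 100 [305, 306, 307]; 101 [305, 306, 307]; 102 [305, 306, 307]; 103 [305, 306, 307]; 104 [305, 306, 307]; 105 [306, 307]; 106 [306, 307]; 113 [306]; 
top tcp px [410 237]

t 21.275 pos [ 0.4123 -0.1942  0.3203] yaw_y 1.8589782733803293 z [-0.0011  0.0005 -1.    ] F [ 0.2971  0.4896 -0.7945] w 0.1721246510741811 g 24.35744673013687 q [-0.4949 -0.2064  1.9181 -0.      1.4311 -2.3539]
0.01 [309.213   87.7001]
0 [308.9881  91.0498]
-0.02 [308.5458  97.6378]
-0.04 [308.1131 104.0813]
-0.06 [307.6899 110.3849]
-0.08 [307.2757 116.5533]
87 [(139, 138, 120, 119, 116, 67, 97, 48, 35, 39, 39, 33, 56)]
89 [(138, 135, 113, 122, 104, 82, 98, 31, 26, 28, 24, 34, 59)]
91 [(141, 139, 119, 133, 119, 72, 95, 79, 77, 77, 79, 85, 119)]
93 [(140, 140, 142, 138, 10
[... 470 characters left out ...]
 [(137, 141, 140, 140, 86, 83, 107, 124, 140, 137, 139, 137, 142)]
109 [(139, 139, 142, 140, 49, 64, 103, 116, 142, 140, 140, 139, 138)]
111 [(141, 142, 145, 137, 52, 66, 67, 57, 50, 146, 140, 140, 138)]
113 [(142, 142, 145, 143, 41, 71, 62, 61, 69, 147, 142, 140, 138)]
115 [(141, 139, 142, 141, 107, 41, 55, 118, 117, 142, 142, 138, 139)]
117 [(140, 139, 139, 140, 141, 140, 142, 141, 139, 140, 140, 139, 139)]
119 [(141, 141, 138, 138, 139, 140, 141, 139, 140, 138, 139, 141, 141)]
121 [(144, 139, 141, 141, 143, 139, 140, 140, 137, 139, 140, 142, 140)]
123 [(138, 142, 139, 140, 138, 142, 137, 139, 137, 138, 143, 139, 140)]
125 [(140, 140, 142, 138, 138, 139, 139, 136, 136, 139, 141, 139, 141)]
```

```bash
cat > ang.py <<'E'
from h import *
from workcell import bot
p=bot.read_state()["tool_pos"]
X=[]
for i in range(4):
    c=bot.read_camera("side");a=proj(c,p).astype(int)
    y0=a[1]+4;w=c["pixels"][y0:a[1]+26,a[0]-12:a[0]+11].astype(float)
    bg=np.median(np.concatenate([w[:,:4],w[:,-4:]],1).reshape(-1,3),0)
    m=(np.abs(w-bg).max(2)>18)
    for y,r in enumerate(m):
        xs=np.nonzero(r)[0]
        if len(xs)>=3: X.append((y+y0,(xs.min()+xs.max())/2+a[0]-12,len(xs)))
X=np.array(X);k=np.polyfit(X[:,0],X[:,1],1);print(X[:len(X)//4].tolist());print("slope",k)
y1,y2=X[:,0].min(),X[:,0].max()
# intersect rays with plane y=p.y
def py(v):
    o,d=ray(c,(np.polyval(k,v),v));return o+d*(p[1]-o[1])/d[1]
A,B=py(y1),py(y2);print(A,B,"lean x deg (bottom toward -x +)",np.degrees(np.arctan2(A[0]-B[0],A[2]-B[2])))
E
python3 ang.py
```

```text
[[95.0, 307.0, 5.0], [96.0, 307.0, 5.0], [97.0, 307.0, 5.0], [98.0, 307.0, 5.0], [99.0, 307.0, 5.0], [100.0, 307.0, 5.0], [101.0, 307.0, 5.0], [102.0, 307.0, 5.0], [103.0, 307.0, 5.0], [104.0, 307.5, 4.0], [105.0, 307.5, 4.0], [106.0, 307.5, 4.0], [107.0, 307.0, 3.0], [108.0, 308.0, 4.0], [109.0, 308.0, 5.0], [110.0, 308.0, 5.0], [111.0, 308.0, 5.0], [112.0, 308.0, 5.0], [113.0, 308.0, 5.0], [114.0, 308.0, 5.0], [115.0, 308.0, 5.0], [116.0, 308.0, 3.0]]
slope [  0.0629 300.8255]
[ 0.4176 -0.1941  0.3081] [ 0.4098 -0.1941  0.2418] lean x deg (bottom toward -x +) 6.77978257804798
```

The lean is still about 7°, inside the limit but thin. I'll go back to the lip and push about 10 mm more.

Call:
play_rows --steps '[-0.001, 0, 0.03, 0, -0.001, 0, 0.07, 0, -0.001, 0, 0.1, 0, -0.001, 0, 0.12, 0, -0.001, 0, 0.132, 0, -0.001, 0, 0.138, 0, -0.001, 0, 0.138, 0]'

```text
time: 22.4
tool_pos: [0.4151, -0.1949, 0.1848]
tcp_rot: [-0.451, 3.106, -0.003]
wrist_force: [0.6, -0.9, 3.8]
width: 0.167
grip_force: 24.4
```

Call:
play_rows --steps '[0.003, 0, 0, 0, 0.006, 0, 0, 0, 0.009, 0, 0, 0, 0.0105, 0, 0, 0, 0.0105, 0, 0, 0]'

```text
time: 23.02
tool_pos: [0.4061, -0.1979, 0.1858]
tcp_rot: [-0.45, 3.103, -0.004]
wrist_force: [2.5, 1.4, 5.6]
width: 0.166
grip_force: 24.9
```

Call:
play_rows --steps '[-0.001, 0, -0.005, 0, -0.001, 0, -0.015, 0, -0.001, 0, -0.03, 0, -0.001, 0, -0.05, 0, -0.001, 0, -0.07, 0, -0.001, 0, -0.09, 0, -0.001, 0, -0.11, 0, -0.001, 0, -0.13, 0, -0.001, 0, -0.14, 0, -0.001, 0, -0.14, 0]'

```text
time: 24.28
tool_pos: [0.4049, -0.197, 0.324]
tcp_rot: [-0.451, 3.108, -0.002]
wrist_force: [0.0, 0.0, 0.3]
width: 0.169
grip_force: 24.4
```

```bash
python3 d.py; python3 ang.py
```

```text
t 24.275 pos [ 0.4049 -0.197   0.324 ] yaw_y 1.8589789863285207 z [ 0.0015 -0.0009 -1.    ] F [0.0322 0.0093 0.2689] w 0.16899070509291247 g 24.358543753623962 q [-0.5083 -0.2208  1.9232 -0.      1.4375 -2.3672]
[[93.0, 309.0, 5.0], [94.0, 309.0, 5.0], [95.0, 309.0, 4.0], [96.0, 309.0, 5.0], [97.0, 309.0, 5.0], [98.0, 309.0, 5.0], [99.0, 309.0, 5.0], [100.0, 309.5, 4.0], [101.0, 309.5, 4.0], [102.0, 309.5, 4.0], [103.0, 309.5, 4.0], [104.0, 309.5, 4.0], [105.0, 309.5, 4.0], [106.0, 309.0, 3.0], [107.0, 309.0, 3.0], [108.0, 310.0, 5.0], [109.0, 310.0, 5.0], [110.0, 310.0, 5.0], [111.0, 310.0, 5.0], [112.0, 310.0, 5.0], [113.0, 310.0, 5.0]]
slope [  0.063 303.135]
[ 0.4114 -0.197   0.3127] [ 0.4033 -0.197   0.2467] lean x deg (bottom toward -x +) 6.99613512015853
```

Unchanged: the tube end only rode on the sleeve lip. I'll use the smooth chamber wall instead (r = 111 mm, end about 10 mm below the rim).

Call:
play_rows --steps '[0.015, 0, 0, 0, 0.035, 0, 0.0, 0, 0.039, 0, 0.03, 0, 0.039, 0, 0.07, 0, 0.039, 0, 0.1, 0, 0.039, 0, 0.12, 0, 0.039, 0, 0.132, 0, 0.039, 0, 0.138, 0, 0.039, 0, 0.138, 0]'

```text
time: 25.6
tool_pos: [0.367, -0.2081, 0.1852]
tcp_rot: [-0.451, 3.109, -0.0]
wrist_force: [0.4, -0.1, 0.7]
width: 0.166
grip_force: 24.4
```

Call:
play_rows --steps '[0.002, 0, 0, 0, 0.004, 0, 0, 0, 0.006, 0, 0, 0, 0.008, 0, 0, 0, 0.008, 0, 0, 0]'

```text
time: 26.22
tool_pos: [0.3593, -0.2102, 0.185]
tcp_rot: [-0.451, 3.109, -0.0]
wrist_force: [-0.2, 0.2, -0.3]
width: 0.165
grip_force: 24.4
```

```bash
python3 d.py; python3 tube.py
```

```text
t 26.225 pos [ 0.3593 -0.2102  0.185 ] yaw_y 1.8588492762891924 z [ 0.0001 -0.0001 -1.    ] F [-0.192   0.2313 -0.3391] w 0.16476207365547932 g 24.371269047260284 q [-0.5892 -0.2127  2.1716 -0.      1.1827 -2.448 ]
[ 0.3593 -0.2102  0.185 ]
side tcp px [322 129]
123 [319, 320, 321]; 124 [319, 320, 321]; 125 [318, 319, 320, 321]; 126 [318, 319, 320, 321]; 127 [318, 319, 320]; 128 [318, 319, 320]; 129 [318, 319, 320]; 130 [320]; 133 [319, 320, 321, 322]; 134 [319, 320, 321]; 135 [319, 320, 321]; 136 [319, 320, 321]; 137 [319, 320, 321]; 138 [319, 320, 321]; 139 [319, 320, 321]; 140 [319, 320, 321]; 141 [319, 320, 321]; 142 [319, 320, 321]; 143 [319, 320, 321]; 144 [319, 320, 321]; 145 [320]; 
top tcp px [404 262]
```

Call:
play_rows --steps '[0.002, 0, 0, 0, 0.004, 0, 0, 0, 0.005, 0, 0, 0, 0.005, 0, 0, 0]'

```text
time: 26.82
tool_pos: [0.3549, -0.2116, 0.1852]
tcp_rot: [-0.451, 3.108, -0.0]
wrist_force: [2.4, 1.3, 1.0]
width: 0.164
grip_force: 24.8
```

Call:
play_rows --steps '[0.002, 0, 0, 0, 0.004, 0, 0, 0, 0.005, 0, 0, 0, 0.005, 0, 0, 0]'

```text
time: 27.32
tool_pos: [0.3498, -0.2131, 0.1851]
tcp_rot: [-0.451, 3.109, -0.0]
wrist_force: [1.8, 0.0, 1.1]
width: 0.167
grip_force: 24.4
```

```bash
python3 tube.py
```

```text
[ 0.3498 -0.2131  0.1851]
side tcp px [325 129]
122 [322, 323, 324]; 123 [322, 323, 324]; 124 [321, 322, 323, 324]; 125 [321, 322, 323, 324]; 126 [321, 322, 323, 324]; 127 [321, 322, 323]; 128 [321, 322, 323]; 129 [322, 323]; 133 [321, 322, 323]; 134 [321, 322, 323]; 135 [321, 322, 323]; 136 [321, 322]; 137 [321, 322]; 138 [321, 322]; 139 [321, 322]; 140 [320, 321, 322]; 141 [320, 321, 322]; 142 [320, 321, 322]; 143 [321, 322]; 144 [321, 322]; 149 [323]; 150 [320, 323]; 
top tcp px [405 266]
261 [400, 401]; 262 [397, 398, 399, 400]; 263 [396, 397, 398, 399, 400]; 264 [397];
```

It touched and rotated with about 2 N; the slope now looks vertical. Lift, and bring it back inward a little.

Call:
play_rows --steps '[-0.001, 0, -0.005, 0, -0.002, 0, -0.015, 0, -0.002, 0, -0.03, 0, -0.002, 0, -0.05, 0, -0.005, 0, -0.07, 0, -0.01, 0, -0.09, 0, -0.02, 0, -0.11, 0, -0.03, 0, -0.13, 0, -0.03, 0, -0.14, 0, -0.03, 0, -0.14, 0]'

```text
time: 28.68
tool_pos: [0.3788, -0.2047, 0.326]
tcp_rot: [-0.451, 3.108, -0.002]
wrist_force: [0.4, 0.5, -0.2]
width: 0.167
grip_force: 24.4
```

Call:
play_rows --steps '[0, 0, 0, 0, 0, 0, 0, 0, 0, 0, 0, 0, 0, 0, 0, 0]'

```text
time: 29.18
tool_pos: [0.3784, -0.2044, 0.3247]
tcp_rot: [0.451, -3.109, -0.0]
wrist_force: [-0.1, 0.9, 0.9]
width: 0.168
grip_force: 24.4
```

```bash
python3 d.py; python3 ang.py; python3 - <<'E'
from h import *
from workcell import bot
T=bot.read_camera("top")
for k in blob(T,236,203,260,228,(0,0,0),(60,60,60))[:1]:
    m=cv2.moments(k);u=(m["m10"]/m["m00"],m["m01"]/m["m00"]);print("lid knob",u,plane(T,u,.078))
print({k:v for k,v in bot.read_state().items() if k in("joint_vel","grip_force")})
E
```

```text
t 29.175 pos [ 0.3784 -0.2044  0.3247] yaw_y 1.858897095568449 z [-0.0004  0.0002 -1.    ] F [-0.1128  0.8858  0.8933] w 0.1675297250140262 g 24.355164170265198 q [-0.5533 -0.2614  1.9537 -0.      1.4498 -2.4122]
[[91.0, 317.5, 4.0], [92.0, 317.5, 4.0], [93.0, 317.0, 3.0], [94.0, 317.5, 4.0], [95.0, 317.5, 4.0], [96.0, 317.5, 4.0], [97.0, 317.5, 4.0], [98.0, 317.5, 4.0], [99.0, 317.5, 4.0], [100.0, 317.5, 4.0], [101.0, 317.5, 4.0], [102.0, 317.5, 4.0], [103.0, 317.5, 4.0], [104.0, 317.5, 4.0], [105.0, 317.5, 4.0], [106.0, 317.5, 4.0], [107.0, 317.5, 4.0], [108.0, 317.5, 4.0], [109.0, 317.5, 4.0], [110.0, 317.5, 4.0], [111.0, 317.5, 4.0], [112.0, 317.5, 4.0]]
slope [  0.0048 316.9901]
[ 0.3867 -0.2044  0.3151] [ 0.3813 -0.2044  0.2491] lean x deg (bottom toward -x +) 4.655554717721776
{'joint_vel': array([-0.0003, -0.0017,  0.0005, -0.002 , -0.0018, -0.0002]), 'grip_force': 24.35504525899887}
```

Now about 4.7°. One more short push adds margin, and 25 s remain.

Call:
play_rows --steps '[0.015, 0, 0.03, 0, 0.026, 0, 0.07, 0, 0.026, 0, 0.1, 0, 0.026, 0, 0.12, 0, 0.026, 0, 0.132, 0, 0.026, 0, 0.139, 0, 0.026, 0, 0.139, 0]'

```text
time: 30.3
tool_pos: [0.3539, -0.212, 0.1863]
tcp_rot: [-0.451, 3.109, -0.0]
wrist_force: [0.7, 0.1, -0.6]
width: 0.167
grip_force: 24.9
```

Call:
play_rows --steps '[0.003, 0, 0, 0, 0.005, 0, 0, 0, 0.007, 0, 0, 0, 0.009, 0, 0, 0, 0.01, 0, 0, 0, 0.01, 0, 0, 0]'

```text
time: 31.05
tool_pos: [0.3442, -0.2149, 0.1862]
tcp_rot: [-0.451, 3.109, -0.001]
wrist_force: [2.1, -0.9, 1.1]
width: 0.161
grip_force: 24.2
```

Call:
play_rows --steps '[-0.001, 0, -0.005, 0, -0.002, 0, -0.015, 0, -0.002, 0, -0.03, 0, -0.002, 0, -0.05, 0, -0.005, 0, -0.07, 0, -0.01, 0, -0.09, 0, -0.02, 0, -0.11, 0, -0.03, 0, -0.13, 0, -0.03, 0, -0.14, 0, -0.03, 0, -0.14, 0]'

```text
time: 32.3
tool_pos: [0.373, -0.2064, 0.327]
tcp_rot: [-0.451, 3.108, -0.002]
wrist_force: [0.3, -0.5, 1.2]
width: 0.16
grip_force: 24.1
```

Call:
play_rows --steps '[0, 0, 0, 0, 0, 0, 0, 0, 0, 0, 0, 0, 0, 0, 0, 0]'

```text
time: 32.8
tool_pos: [0.3727, -0.2061, 0.3257]
tcp_rot: [0.451, -3.109, -0.0]
wrist_force: [0.2, 0.2, -0.8]
width: 0.16
grip_force: 24.1
```

```bash
python3 d.py; python3 ang.py; python3 - <<'E'
from h import *
from workcell import bot
T=bot.read_camera("top")
L=blob(T,225,190,270,240,(0,0,0),(75,75,75),20)
for k in L[:3]:
    m=cv2.moments(k);u=(m["m10"]/m["m00"],m["m01"]/m["m00"]);print("lid knob",cv2.contourArea(k),u,plane(T,u,.078))
E
```

```text
t 32.8 pos [ 0.3727 -0.2061  0.3257] yaw_y 1.8588908924523366 z [-0.0004  0.0003 -1.    ] F [ 0.2444  0.1564 -0.7519] w 0.15977945593151752 g 24.141882061958313 q [-0.5638 -0.2705  1.9588 -0.      1.4538 -2.4227]
[[91.0, 318.5, 4.0], [92.0, 318.5, 4.0], [93.0, 318.0, 3.0], [94.0, 318.5, 4.0], [95.0, 318.5, 4.0], [96.0, 318.5, 4.0], [97.0, 318.5, 4.0], [98.0, 318.5, 4.0], [99.0, 318.5, 4.0], [100.0, 318.0, 5.0], [101.0, 318.0, 5.0], [102.0, 318.0, 5.0], [103.0, 318.0, 5.0], [104.0, 318.0, 4.0], [105.0, 318.0, 4.0], [106.0, 318.0, 5.0], [107.0, 318.0, 5.0], [108.0, 318.0, 5.0], [109.0, 318.0, 5.0], [110.0, 317.5, 4.0], [111.0, 317.5, 4.0], [112.0, 317.5, 4.0]]
slope [ -0.045  322.6487]
[ 0.3832 -0.2061  0.3143] [ 0.3808 -0.2061  0.2481] lean x deg (bottom toward -x +) 2.073530908104086
lid knob 191.5 (250.48128807658833, 194.44647519582244) [0.5586 0.1938 0.078 ]
lid knob 72.0 (246.83333333333334, 214.90277777777777) [0.5001 0.2041 0.078 ]
lid knob 64.5 (265.04134366925064, 235.35142118863047) [0.4419 0.1528 0.078 ]
```

The lean is now about 2°, the lower end is about 13 cm above the rim, and the lid is centred on the mat. Handing in.

```bash
python3 -c "
from workcell import bot
print(bot.finish_job())"
```

```text
the job is handed in; nothing more can be done
None
```

The job is handed in; the robot gave no verdict. At the last check the rotor lid lay on the mat about 2 mm from its centre, and the gripper held the sample tube about 2° from upright, lower end about 13 cm above the rim. I did not re-measure the balance tube, bottle, vial or label roll at the end.

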